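Roll the bamboo lid rest onto the inlaid line of the tea shelf

ROBOT

A 7-joint arm with a two-finger parallel gripper is mounted at the origin on the work surface. World frame = base frame: x ahead of the robot, y to its left, z up, the work surface at z = 0. Lengths are in m, angles in rad, forces in N, time in s.
With the tool pointing down it reaches from about 0.35 to 0.9 m from the base axis. Payload 8.1 kg.
Tool frame: the origin (TCP) lies midway between the tips of the shut fingers; the grasp point (between the pads) lies arm.grasp_offset behind it (arm.grasp_offset is the distance from the TCP to the grasp point, in m); z points along the fingers, y is the line along which they close (so a half turn about z gives the same grasp; the last joint's range is limited). The gripper opens to 92 mm and grips with 3 to 60 N. Pads are 19 mm wide; open, the fingers measure 130 mm over their backs; the gripper's body (75 mm by 190 mm) begins 47 mm behind the grasp point.
Start: joints at [-1.318, 0.434, 0.025, 1.573, -0.012, 1.134, -0.075], TCP at [0.218, 0.586, 0.227] pointing down, gripper open.
Joint ranges: [-2.62, 2.62], [-0.44, 2.09], [-1.27, 1.32], [0.08, 2.57], [-1.32, 4.46], [0.12, 2], [-2.74, 2.74]. Speed limits (rad/s): [2.22, 2.22, 3.01, 3.01, 3.14, 3.14, 3.14].

INTERFACE

Orientations are given as a rotation vector (axis times angle).
In Python, from cell import observe, imaging, arm gives the robot as it stands.
- The arm moves only by the tool apply_moves, never from a script. Its argument "commands" is a list of rows, each a list of 5 numbers: the opening in per cent of the stroke, from 0 (shut) to 100 (fully open), then the shift along the world's x, y, z in units of 0.06 m (1.0 is 0.06 m), then the turn about the world's z in units of 0.5 rad (1.0 is 0.5 rad). A call has 1 to 12 rows; each row shifts and turns the commanded pose from where the row before left it; what a row does not reach is not made up. A row lasts 1/8 s, in which the tool goes at most 62.5 mm and 10.7 degrees, less where a joint would pass 70% of its speed; a pose out of reach is approached as far as the arm can. A call with a number of a shift or a turn outside -1 to 1 is refused whole. A call with a gripper value outside its range is refused whole. The fingers move at their own pace and stop on an object; "newtons" is the grip in N (left out, the last holds). Time passes only in rows, so rows that do not move let the fingers close. It gives the time, the measured TCP pose, the force, the opening and the grip force at its end, in the units of the state.
- observe(): the state, without advancing time (a new reading comes with each control period).
- imaging.get_image(name): name is "scene" or "top" or "wrist"; returns (picture, depth): 400x640x3 uint8, red, green, blue; 400x640 float32, m along the optical axis (not along the pixel's ray), 0 where there is no reading.
- imaging.camera_params(name): a dict with "camera_matrix" (3x3 intrinsics, pixels), "origin" and "rotation" of the camera in the world; the wrist camera has in their place "tool_from_camera" (4x4, takes a point from camera to tool coordinates, whose origin is the TCP and whose axes are the flange's). Camera axes: x right, y up, looking along -z (the intrinsics and any distortion apply to the point x, -y, -z); pixel columns grow to the right and rows downward; lengths in m; the calibration is good to about 2 mm. A picture is of the moment at which its call begins: read the wrist's pose just before it. camera_params takes no time and is no camera call.
- arm.sign_off(): hands the job in; it is judged then, once.
The state is a dict: "clock": time; "joints": joint angles; "dq": joint speeds; "joint_efforts": joint torques, N m; "position": TCP position; "ee_rot": TCP orientation; "force": force on the tool from outside, world axes, zero at the start; "ft_torque": the same for the moment, N m; "width": opening from 0.0 (shut) to 1.0 (fully open); "gripper_force": force on a finger pad.
Only numpy, scipy, OpenCV 4.12 (cv2) and the standard library are available. Lean on these libraries where they do the work, as an engineer would, in place of code of your own. Each camera call takes 0.05 s, during which the arm holds its last target. There are 200 camera calls.

TASK

One of the two bamboo lid rests lies on its side on top of the black tea shelf. Push its top sideways with a fingertip so that it rolls, rather than slides, across the shelf until it lies still over the pale inlaid line, lined up with it, and then take the hand away. Touch it only on its upper half, never pinch, lift or upend it, and leave the standing lid rest, the kettle, the bowl and the tea caddy where they are.

Things in the scene. Friction and masses are not known exactly. Their poses are not given: they have to be found in the camera images.
- shelf: Black lacquer tea shelf, low, fixed, 320 mm deep (its x), 620 mm wide (its y). Origin: centre of its underside, z up; flat top face 90 mm above the origin, with a lip 7 mm high and 8 mm thick round its edges. Its drawer stands 80 mm open out of the -x side (towards the robot), below the top, a silver sweets pick inside.
- lid_rest: Lying bamboo lid rest: cylinder 54 mm across, 60 mm long, 50 to 100 g. Origin: its centre, 27 mm above the shelf's top; x: its axis (at the start within 0.1 rad of the line's x); z: up at the start, turns as it rolls. It rolls freely, stops within mm when let go slowly. A fingertip pressed lightly (2 N) on top does not slip: the centre moves half as far as the fingertip, so use several strokes.
- line: Line: strip of pale wood 160 mm long, 10 mm wide, flush in the shelf's top. Origin: centre of the strip, on the shelf's top; x along the strip (as the shelf's x), y across it, z up. At the start the lid rest lies 80 to 130 mm to its +y or -y side, within 40 mm of the strip's centre along x; the way is clear.
- spare_rest: The other lid rest, same size, standing upright (60 mm high) towards the shelf's +y end, nearer the robot. Origin: centre of its underside. To be left alone.
- kettle: Small hammered iron kettle 124 mm in diameter, 160 mm high with its bow handle, spout to its -x, on an end of the shelf's far side. Origin: centre of its underside. To be left alone.
- bowl: Celadon bowl 120 mm in diameter, 70 mm high, on an end of the shelf's far side. Origin: centre of its underside. To be left alone.
- caddy: Ivory porcelain tea caddy 66 mm in diameter, 71 mm high, in the middle of the shelf's far side. Origin: centre of its underside. To be left alone.
Things that resemble listed ones, but are neither listed nor needed, are in the scene too. What is shaped like the lid_rest but red is not meant.

How it is judged:
By the outcome, as a careful person would: the job done as asked, in the order asked, and still so for the second after the job is handed in, with the robot touching nothing.
It also fails if it takes over 58 s, if anything falls off the work surface, if the arm or the gripper's body presses on something with over 40 N, if the wrist force passes 120 N, or if a joint passes its speed limit or range.

## Working session

There is one attempt and no reset: what is moved stays moved. The work goes in short steps, Python scripts to look and compute and a tool call to move; the robot and the scene stay as the last step left them, time stands still between calls to the robot, and variables do not carry over. Pictures are saved under pics/ and viewed, at most 10 in all, crops included, and the job is handed in when it is done.

Besides the shell and the picture viewer there is one more tool, called as name(argument=value, ...), one argument or row to a line, values as JSON. apply_moves: Moves the arm, as the interface text tells. Its arguments: {"type":"object","properties":{"commands":{"type":"array"},"newtons":{"type":"number"}},"required":["commands"]}

```bash
mkdir -p pics
cat > h.py <<'E'
import numpy as np, cv2
from cell import observe, imaging, arm
def snap(n,f):
    p,d=imaging.get_image(n); cv2.imwrite('pics/'+f,p[:,:,::-1]); np.savez('pics/'+f+'.npz',p=p,d=d); return p,d
def ray(n,uv):
    c=imaging.camera_params(n);K=np.array(c['camera_matrix']);R=np.array(c['rotation']);o=np.array(c['origin'])
    uv=np.atleast_2d(uv).astype(float)
    v=np.c_[(uv[:,0]-K[0,2])/K[0,0],(uv[:,1]-K[1,2])/K[1,1],np.ones(len(uv))]*[1,-1,-1]
    return o,v@R.T
def plane(n,uv,z):
    o,v=ray(n,uv); return o+v*((z-o[2])/v[:,2])[:,None]
def pts(n,uv,d):
    o,v=ray(n,uv); return o+v*np.asarray(d)[:,None]
E
python3 - <<'E'
from h import *
for n in('scene','top'):
    snap(n,n+'0.png'); print(imaging.camera_params(n))
s=observe();print(s)
E
```

```text
{'camera_matrix': array([[403.71664738,   0.        , 325.19462516],
       [  0.        , 403.71664738, 196.68148445],
       [  0.        ,   0.        ,   1.        ]]), 'origin': array([1.19631251, 0.03705102, 1.09597795]), 'rotation': array([0.43978746, 0.51232321, 1.61340563])}
{'camera_matrix': array([[424.32173995,   0.        , 320.37382564],
       [  0.        , 424.32173995, 204.0845652 ],
       [  0.        ,   0.        ,   1.        ]]), 'origin': array([ 0.3729203 , -0.0239619 ,  1.10815141]), 'rotation': array([ 0.08837992, -0.09959552, -1.58486133])}
{'clock': 0.1, 'joints': array([-1.31760477,  0.43514954,  0.02494885,  1.57397857, -0.01160597,
        1.13400284, -0.07511993]), 'dq': array([-6.19130819e-04, -6.68015125e-04,  6.76361740e-04, -2.63664798e-03,
        1.46553774e-04,  2.01869180e-05,  5.15161978e-04]), 'joint_efforts': array([ 2.91521043e-03, -6.69137120e+01,  9.87605229e-01, -3.15143645e+01,
       -6.05605566e-02,  3.74252989e-02,  5.94508106e-05]), 'position': array([0.21758537, 0.58542543, 0.22603615]), 'ee_rot': array([-5.56015570e-01, -3.09185869e+00,  2.17822384e-03]), 'force': array([-0.03739243,  0.12067431,  0.46515321]), 'ft_torque': array([-0.03935219, -0.01458175,  0.00083948]), 'gripper_force': 0.0, 'width': 1.0010762877351684}
```

```bash
sed -i "s/R=np.array(c\['rotation'\])/R=cv2.Rodrigues(np.array(c['rotation']))[0]/" h.py
```

```text
(no output)
```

View pics/top0.png

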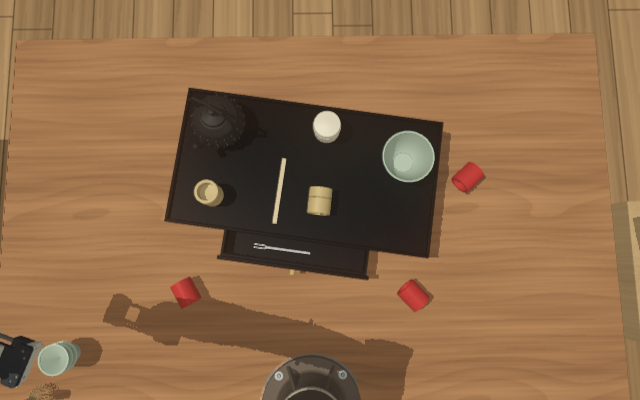

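View pics/scene0.png

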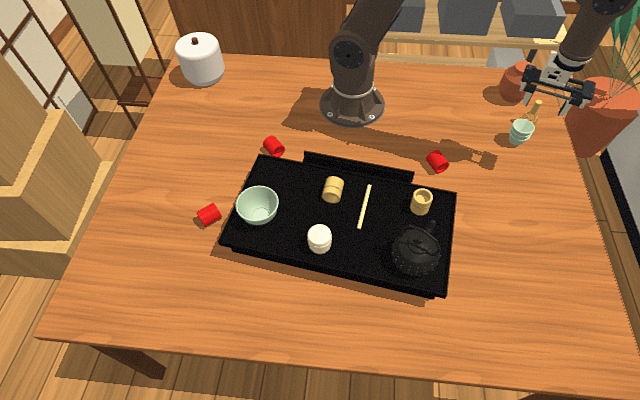

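Both views show two bamboo rests on the shelf. In the top view the lying one is at (320,201) and the standing spare is at (208,193). The pale line runs from (284,158) to (275,223).

Things that could be mistaken for the lid rest (top pixels):
- Standing bamboo rest at (208,193): it's the spare.
- Red cylinders at (468,177), (414,295) and (185,292): wrong colour.

I choose (320,201).

Run:
```python
from h import *
for n,box in(('top',(262,335,150,232)),('scene',(315,375,170,235))):
    f=np.load(f'pics/{n}0.png.npz');p,d=f['p'],f['d']
    m=(p.max(2)>75)&(p[...,0]>p[...,2]+15)
    M=np.zeros_like(m);M[box[2]:box[3],box[0]:box[1]]=m[box[2]:box[3],box[0]:box[1]]
    N,l,st,ce=cv2.connectedComponentsWithStats(M.astype(np.uint8))
    for i in range(1,N):
        if st[i,4]<60: continue
        v,u=np.where(l==i);P=pts(n,np.c_[u,v],d[v,u])
        print(n,st[i],'z pct',np.percentile(P[:,2],[5,50,95]).round(4))
        if st[i,4]<600 and np.ptp(P[:,2])<.03:
            Q=plane(n,np.c_[u,v],np.median(P[:,2]))[:,:2]
        else:
            # top ridge points
            t=P[:,2]>np.percentile(P[:,2],97)-.008; Q=P[t][:,:2]
        r=cv2.minAreaRect(Q.astype(np.float32)*1000)
        w=np.linalg.svd(Q-Q.mean(0),full_matrices=False)[2][0]
        print(' mean',Q.mean(0).round(4),'rect',np.round(r[0],1),np.round(r[1],1),'yaw',np.arctan(w[1]/w[0]).round(3))
    # shelf z
    if n=='top':
        uv=np.array([[300,170],[300,220],[250,160],[360,180],[240,210]]);print(pts(n,uv,d[uv[:,1],uv[:,0]]).round(4))
p=np.load('pics/top0.png.npz')['p'][140:240,180:350]
cv2.imwrite('pics/crop.png',cv2.resize(p[:,:,::-1],None,fx=4,fy=4))
```

```text
top [272 158  15  66 360] z pct [0.0882 0.0913 0.094 ]
 mean [0.5287 0.0678] rect [480.9  52. ] [251.7  79.9] yaw -0.115
top [307 186  26  30 674] z pct [0.0928 0.14   0.1464]
 mean [ 0.498  -0.0299] rect [452.1 -22. ] [ 38.8 155.6] yaw -0.083
[[ 0.58    0.0162  0.0876]
 [ 0.4574  0.0175  0.088 ]
 [ 0.606   0.1378  0.0913]
 [ 0.552  -0.1294  0.0931]
 [ 0.4834  0.1611  0.093 ]]
scene [322 176  22  27 466] z pct [0.0925 0.1347 0.1447]
 mean [ 0.5125 -0.0257] rect [833.1  -7. ] [730.5  43. ] yaw 0.086
scene [357 184  15  46 210] z pct [0.0863 0.0899 0.0929]
 mean [0.5353 0.0684] rect [532.4  68.8] [ 13.4 162.9] yaw -0.154
scene [315 224  17  11 156] z pct [0.1541 0.1583 0.1617]
 mean [ 0.6649 -0.0414] rect [662.4 -38.6] [34.6 42.4] yaw 1.304
```

View pics/crop.png

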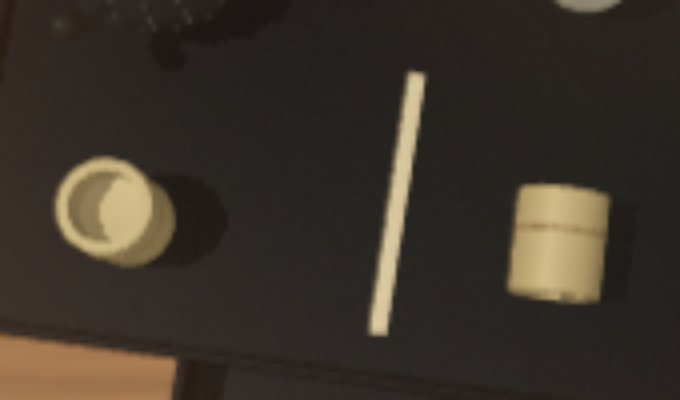

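The crop confirms the choice: a bamboo cylinder lying at full-image pixel (320,201), with the standing spare at (208,193). Next I'll get precise poses from the silhouette edges and move the arm over.

```bash
cat >> h.py <<'E'
def edges(p,box,frac=.5,trim=.12):
    """subpixel left/right edges per row for a bright thing in box (u0,u1,v0,v1); fits u=a*v+b"""
    u0,u1,v0,v1=box; g=p[v0:v1,u0:u1].astype(float)[...,:2].mean(2)
    bg=np.percentile(g,20); L=[];R=[]
    for i,r in enumerate(g):
        hi=np.percentile(r,100); 
        if hi<bg+50: continue
        t=bg+frac*(min(hi,9e9)-bg); k=np.where(r>t)[0]; a,b=k[0],k[-1]
        if a==0 or b==len(r)-1: continue
        L.append((i+v0,u0+a-(r[a]-t)/(r[a]-r[a-1]))); R.append((i+v0,u0+b+(r[b]-t)/(r[b]-r[b+1])))
    n=len(L); k=max(1,int(n*trim)); out=[]
    for E in(L,R):
        E=np.array(E[k:n-k]); f=np.polyfit(E[:,0],E[:,1],1)
        res=E[:,1]-np.polyval(f,E[:,0]); ok=abs(res)<max(.5,2*res.std()); f=np.polyfit(E[ok,0],E[ok,1],1); out.append(f)
    return out,L[0][0],L[-1][0]
def axis(n,p,box,zc,**k):
    fs,va,vb=edges(p,box,**k); ns=[];yaws=[]
    for f in fs:
        o,d=ray(n,[[np.polyval(f,va),va],[np.polyval(f,vb),vb]])
        m=np.cross(*d);m/=np.linalg.norm(m);ns.append(m)
        w=np.cross(m,[0,0,1]);yaws.append(float(np.arctan(w[1]/w[0])))
    f=(fs[0]+fs[1])/2
    E=plane(n,[[np.polyval(f,va),va],[np.polyval(f,vb),vb]],zc)
    m=ns[0]+ns[1] # bisector
    x=E[:,0].mean(); y=o[1]-(m[0]*(x-o[0])+m[2]*(zc-o[2]))/m[1]
    return np.array([x,y]),np.round(yaws,3),E[:,:2].round(4)
E
python3 - <<'E'
from h import *
for n,bl,br in(('top',(262,297,155,227),(298,340,182,220)),('scene',(352,378,180,232),(316,350,174,206))):
    p=np.load(f'pics/{n}0.png.npz')['p']
    for nm,b,z in(('line',bl,.09),('rest',br,.117)):
        c,y,E=axis(n,p,b,z); print(n,nm,c.round(4),y,E.tolist())
E
```

```text
top line [0.5305 0.0679] [-0.155 -0.155] [[0.61, 0.0555], [0.451, 0.0803]]
top rest [ 0.5005 -0.029 ] [-0.114 -0.12 ] [[0.5348, -0.033], [0.4661, -0.0249]]
scene line [0.533  0.0689] [-0.155 -0.155] [[0.4517, 0.0816], [0.6142, 0.0562]]
scene rest [ 0.499  -0.0268] [-0.08  -0.088] [[0.4509, -0.0228], [0.5472, -0.0309]]
```

apply_moves(
  commands=[
    [0,0.8,0,0.3,0],
    [0,0.8,0,0.3,0],
    [0,0.8,0,0.3,0],
    [0,0.8,0,0.3,0],
    [0,0.8,-0.5,0,0.2],
    [0,0,-0.9,0,0.2],
    [0,0,-0.9,0,0.2],
    [0,0,-0.9,0,0.2],
    [0,0,-0.9,0,0],
    [0,0,-0.9,0,0],
    [0,0,-0.9,0,0],
    [0,0,-0.9,0,0],
  ],
  newtons=10,
)

```text
clock: 1.6
position: [0.4573, 0.1759, 0.2985]
ee_rot: [0.069, -3.141, 0.0]
force: [0.1, -0.8, 0.6]
width: 0.004
gripper_force: 0.0
```

apply_moves(
  commands=[
    [0,0.2,-0.9,0,-0.2],
    [0,0.2,-0.9,0,-0.2],
    [0,0.2,-0.9,-0.4,0],
    [0,0.1,-0.9,-0.4,0],
    [0,0,0,0,0],
    [0,0,0,0,0],
  ],
)

```text
clock: 2.35
position: [0.4996, -0.0377, 0.2506]
ee_rot: [-0.245, -3.131, -0.001]
force: [-0.3, -0.1, 0.5]
width: 0.004
gripper_force: 0.0
```

Run:
```python
from h import *
s=observe();print(s['position'],s['ee_rot'],s['force']); print(imaging.camera_params('wrist')); print(arm.grasp_offset)
snap('wrist','w1.png')
```

```text
[ 0.4995885  -0.03766838  0.25058654] [-2.44982335e-01 -3.13131568e+00 -5.98849925e-04] [-0.2884359  -0.14776029  0.52194514]
{'camera_matrix': array([[344.01986176,   0.        , 322.02053085],
       [  0.        , 344.01986176, 203.26830615],
       [  0.        ,   0.        ,   1.        ]]), 'tool_from_camera': array([[ 1.85402204e-03,  9.62260965e-01,  2.72122029e-01,
         7.35837053e-02],
       [ 9.99997711e-01, -1.49342154e-03, -1.53224103e-03,
         8.23826445e-05],
       [-1.06802283e-03,  2.72124247e-01, -9.62261531e-01,
        -1.58595945e-01],
       [ 0.00000000e+00,  0.00000000e+00,  0.00000000e+00,
         1.00000000e+00]])}
0.0188
```

View pics/w1.png

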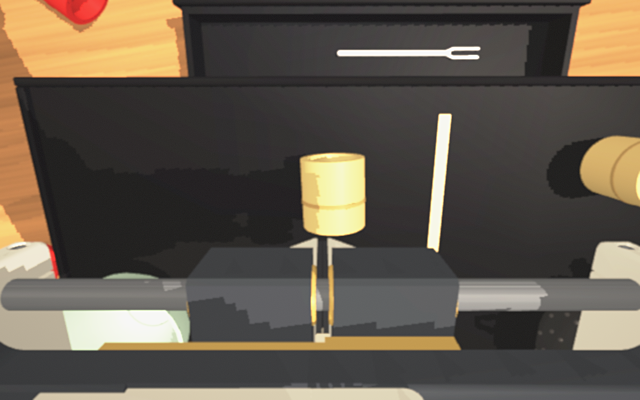

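The wrist view shows the lying rest at (332,193) and the line at about (440,180), with the drawer and pick above them. The shut fingertips are at about (323,240).

```bash
python3 - <<'E'
s=open('h.py').read()
s=s.replace("""R=cv2.Rodrigues(np.array(c['rotation']))[0];o=np.array(c['origin'])""","""
    if n=='wrist':
        st=observe();T=np.array(c['tool_from_camera']);Rt=cv2.Rodrigues(np.array(st['ee_rot']))[0];R=Rt@T[:3,:3];o=np.array(st['position'])+Rt@T[:3,3]
    else: R=cv2.Rodrigues(np.array(c['rotation']))[0];o=np.array(c['origin'])""").replace("K=np.array(c['camera_matrix']);;","K=np.array(c['camera_matrix']);")
open('h.py','w').write(s)
E
sed -n 4,14p h.py
python3 - <<'E'
from h import *
p=np.load('pics/w1.png.npz')['p']
for nm,b,z in(('line',(415,470,120,240),.09),('rest',(290,380,160,225),.117)):
    print(nm,axis('wrist',p,b,z))
print(edges(p,(290,380,160,225)))
E
```

```text
p,d=imaging.get_image(n); cv2.imwrite('pics/'+f,p[:,:,::-1]); np.savez('pics/'+f+'.npz',p=p,d=d); return p,d
def ray(n,uv):
    c=imaging.camera_params(n);K=np.array(c['camera_matrix']);
    if n=='wrist':
        st=observe();T=np.array(c['tool_from_camera']);Rt=cv2.Rodrigues(np.array(st['ee_rot']))[0];R=Rt@T[:3,:3];o=np.array(st['position'])+Rt@T[:3,3]
    else: R=cv2.Rodrigues(np.array(c['rotation']))[0];o=np.array(c['origin'])
    uv=np.atleast_2d(uv).astype(float)
    v=np.c_[(uv[:,0]-K[0,2])/K[0,0],(uv[:,1]-K[1,2])/K[1,1],np.ones(len(uv))]*[1,-1,-1]
    return o,v@R.T
def plane(n,uv,z):
    o,v=ray(n,uv); return o+v*((z-o[2])/v[:,2])[:,None]
line (array([0.51295475, 0.07341861]), array([-0.151, -0.151]), array([[0.456 , 0.0821],
       [0.5699, 0.0648]]))
rest (array([ 0.50104144, -0.02670505]), array([-0.117, -0.114]), array([[ 0.4723, -0.0233],
       [ 0.5297, -0.03  ]]))
([array([5.32972614e-02, 2.91484714e+02]), array([5.17130077e-03, 3.63612808e+02])], 160, 224)
```

apply_moves(
  commands=[
    [0,0,0,-0.6,0],
    [0,0,0,-0.6,0],
    [0,0,0,-0.4,0],
    [0,0,0,-0.05,0],
    [0,0,0,0,0],
    [0,0,0,0,0],
  ],
)

```text
clock: 3.15
position: [0.5006, -0.0378, 0.1529]
ee_rot: [0.244, 3.13, 0.001]
force: [-0.5, -0.5, 0.3]
width: 0.004
gripper_force: 0.0
```

apply_moves(
  commands=[
    [0,0,0,-0.02,0],
    [0,0,0,-0.02,0],
    [0,0,0,0,0],
  ],
)

```text
clock: 3.52
position: [0.4997, -0.0382, 0.1494]
ee_rot: [-0.245, -3.132, -0.0]
force: [0.3, -1.1, -0.0]
width: 0.004
gripper_force: 0.0
```

apply_moves(
  commands=[
    [0,0,0,-0.03,0],
    [0,0,0,-0.02,0],
    [0,0,0,0,0],
  ],
)

```text
clock: 3.9
position: [0.4996, -0.0381, 0.1462]
ee_rot: [-0.245, -3.132, 0.0]
force: [0.8, 0.4, 0.4]
width: 0.004
gripper_force: 0.0
```

apply_moves(
  commands=[
    [0,0,0,-0.02,0],
    [0,0,0,0,0],
  ],
)

```text
clock: 4.15
position: [0.4997, -0.0381, 0.1451]
ee_rot: [-0.245, -3.132, -0.0]
force: [-0.6, 0.3, -0.4]
width: 0.005
gripper_force: 0.0
```

apply_moves(
  commands=[
    [0,0,0,-0.02,0],
    [0,0,0,0,0],
  ],
)

```text
clock: 4.4
position: [0.4997, -0.0381, 0.1439]
ee_rot: [-0.245, -3.132, -0.0]
force: [-0.1, 0.3, 0.4]
width: 0.002
gripper_force: 0.0
```

apply_moves(
  commands=[
    [0,0,0,-0.02,0],
    [0,0,0,0,0],
  ],
)

```text
clock: 4.65
position: [0.4999, -0.0384, 0.1432]
ee_rot: [0.245, 3.132, 0.0]
force: [-1.6, 0.1, 6.8]
width: 0.008
gripper_force: 3.2
```

apply_moves(
  commands=[
    [0,0,0,-0.01,0],
    [0,0,0,0,0],
  ],
)

```text
clock: 4.9
position: [0.5, -0.0385, 0.143]
ee_rot: [0.245, 3.131, 0.0]
force: [-4.4, -2.1, 11.9]
width: 0.007
gripper_force: 5.8
```

apply_moves(
  commands=[
    [0,0,0,0.017,0],
    [0,0,0,0,0],
  ],
)

```text
clock: 5.15
position: [0.4999, -0.0382, 0.1433]
ee_rot: [0.245, 3.132, 0.0]
force: [-1.9, -1.0, 3.4]
width: 0.009
gripper_force: 2.0
```

apply_moves(
  commands=[
    [0,0.005,0.05,0,0],
    [0,0.012,0.1,0,0],
    [0,0.012,0.1,0,0],
    [0,0.005,0.05,0,0],
    [0,0,0,0,0],
  ],
)

```text
clock: 5.78
position: [0.5023, -0.0194, 0.1441]
ee_rot: [0.243, 3.131, 0.001]
force: [-3.0, 0.3, 14.7]
width: 0.005
gripper_force: 7.2
```

```bash
cat > look.py <<'E'
from h import *
import sys
p,d=snap('top',sys.argv[1]+'.png')
g=p[...,:2].mean(2); c=int(sys.argv[2])
try: print('top',axis('top',p,(c-22,c+22,182,220),.117))
except Exception as e: print(e)
s=observe();print(s['clock'],s['position'],s['force'])
E
python3 look.py t1 312
```

```text
too many indices for array: array is 1-dimensional, but 2 were indexed
5.825 [ 0.50228446 -0.01956167  0.14412146] [-4.46281104  0.6582235  14.43547903]
```

apply_moves(
  commands=[
    [0,0,0,0.025,0],
    [0,0,0,0,0],
  ],
)

```text
clock: 6.08
position: [0.5018, -0.02, 0.1445]
ee_rot: [-0.244, -3.132, -0.0]
force: [0.3, 1.1, -0.5]
width: 0.004
gripper_force: 0.0
```

Run:
```python
from h import *
snap('top','t2.png');p,_=snap('wrist','w2.png')
g=p[...,:2].mean(2)
s=observe();print(s['position'],s['force'])
```

```text
[ 0.50163228 -0.02009947  0.1443767 ] [0.3188761  0.12555012 0.7451914 ]
```

View pics/w2.png

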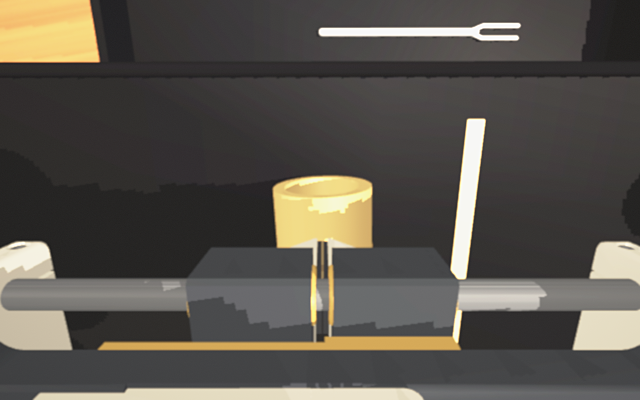

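The wrist view shows the rest under the fingertips, centred at about (322,215), with the line at (470,190). The fingertip is only about 20 mm wide across the rolling direction, so I'll use shorter strokes.

```bash
cat > wl.py <<'E'
from h import *
import sys
def wl(p,va=202,vb=240):
    print('rest',axis('wrist',p,(225,420,va,vb),.117,trim=.05)[:2])
    try: print('line',axis('wrist',p,(445,500,130,240),.09)[:2])
    except Exception as e: print(e)
    s=observe();print(s['clock'],s['position'],s['force'])
if __name__=='__main__':
    if sys.argv[1]=='old': wl(np.load(f'pics/{sys.argv[2]}.png.npz')['p'])
    else: wl(snap('wrist',sys.argv[1]+'.png')[0])
E
python3 wl.py old w2
```

```text
rest (array([ 0.4912827, -0.0174816]), array([-0.121, -0.115]))
line (array([0.49204736, 0.07558132]), array([-0.153, -0.153]))
6.175 [ 0.50163228 -0.02009947  0.1443767 ] [0.3188761  0.12555012 0.7451914 ]
```

apply_moves(
  commands=[
    [0,0,0,0.1,0],
    [0,-0.012,-0.1,0,0],
    [0,0,0,-0.1,0],
    [0,0,0,-0.006,0],
    [0,0,0,0,0],
  ],
)

```text
clock: 6.8
position: [0.5009, -0.0261, 0.1441]
ee_rot: [-0.245, -3.132, -0.0]
force: [0.1, 0.7, -0.2]
width: 0.001
gripper_force: 0.0
```

apply_moves(
  commands=[
    [0,0,0,0,0],
  ],
)

```text
clock: 6.92
position: [0.5008, -0.026, 0.1441]
ee_rot: [-0.244, -3.132, -0.0]
force: [0.7, -0.1, -0.4]
width: 0.006
gripper_force: 0.0
```

apply_moves(
  commands=[
    [0,0,0,-0.006,0],
    [0,0,0,0,0],
    [0,0,0,0,0],
  ],
)

```text
clock: 7.3
position: [0.501, -0.0261, 0.144]
ee_rot: [-0.245, -3.132, -0.0]
force: [-0.4, 0.0, 1.3]
width: 0.006
gripper_force: 0.8
```

apply_moves(
  commands=[
    [0,0,0,-0.005,0],
    [0,0,0,0,0],
    [0,0,0,0,0],
  ],
)

```text
clock: 7.68
position: [0.5011, -0.0262, 0.1438]
ee_rot: [0.245, 3.132, 0.0]
force: [-2.1, -0.2, 5.8]
width: 0.006
gripper_force: 2.7
```

apply_moves(
  commands=[
    [0,0,0,0.003,0],
    [0,0.006,0.05,0,0],
    [0,0.01,0.08,0,0],
    [0,0.006,0.05,0,0],
    [0,0,0,0,0],
  ],
)

```text
clock: 8.3
position: [0.5025, -0.0147, 0.1442]
ee_rot: [0.244, 3.132, 0.001]
force: [-3.1, 0.1, 8.9]
width: 0.004
gripper_force: 4.5
```

apply_moves(
  commands=[
    [0,0.006,0.05,0,0],
    [0,0.01,0.08,0,0],
    [0,0.006,0.05,0,0],
    [0,0,0,0,0],
  ],
)

```text
clock: 8.8
position: [0.5038, -0.0038, 0.1441]
ee_rot: [0.243, 3.132, 0.001]
force: [-2.3, 1.4, 8.1]
width: 0.006
gripper_force: 4.1
```

```bash
python3 wl.py w3
```

```text
rest (array([ 0.49268779, -0.0061196 ]), array([-0.119, -0.118]))
too many indices for array: array is 1-dimensional, but 2 were indexed
8.85 [ 0.5038561  -0.00394883  0.14415664] [-2.15801496  1.68577868  7.88388871]
```

apply_moves(
  commands=[
    [0,0.006,0.06,-0.003,0],
    [0,0.008,0.06,0,0],
    [0,0,0,0,0],
    [0,0,0,0.1,0],
    [0,-0.03,-0.26,0,0],
    [0,0,0,-0.07,0],
    [0,0,0,-0.03,0],
    [0,0,0,0,0],
    [0,0,0,0,0],
  ],
)

```text
clock: 9.98
position: [0.5026, -0.0128, 0.1435]
ee_rot: [-0.244, -3.132, -0.0]
force: [-0.7, -0.7, 2.6]
width: 0.002
gripper_force: 1.2
```

```bash
python3 wl.py w4
```

```text
rest (array([ 0.49335062, -0.00195556]), array([-0.121, -0.107]))
line (array([0.48287832, 0.07706205]), array([-0.153, -0.153]))
10.025 [ 0.50267236 -0.01275009  0.14357413] [-0.67944384  0.03899553  2.55933795]
```

apply_moves(
  commands=[
    [0,0.006,0.05,0.003,0],
    [0,0.012,0.1,0.004,0],
    [0,0.012,0.1,0,0],
    [0,0.012,0.1,0,0],
    [0,0.012,0.1,0,0],
    [0,0.012,0.1,0,0],
    [0,0.006,0.05,0,0],
    [0,0,0,0,0],
  ],
)

```text
clock: 11.02
position: [0.5071, 0.0233, 0.1439]
ee_rot: [-0.244, -3.132, 0.0]
force: [-0.3, 0.1, -0.2]
width: 0.007
gripper_force: 0.1
```

apply_moves(
  commands=[
    [0,0,0,0.1,0],
    [0,-0.03,-0.27,0,0],
    [0,0,0,-0.07,0],
    [0,0,0,-0.035,0],
    [0,0,0,0,0],
    [0,0,0,0,0],
  ],
)

```text
clock: 11.78
position: [0.5052, 0.007, 0.1438]
ee_rot: [-0.244, -3.132, -0.0]
force: [-1.1, -0.9, 4.5]
width: 0.005
gripper_force: 2.0
```

```bash
python3 wl.py w5
```

```text
Traceback (most recent call last):
  File "wl.py", line 10, in <module>
    else: wl(snap('wrist',sys.argv[1]+'.png')[0])
          ~~^^^^^^^^^^^^^^^^^^^^^^^^^^^^^^^^^^^^^
  File "wl.py", line 4, in wl
    print('rest',axis('wrist',p,(225,420,va,vb),.117,trim=.05)[:2])
                 ~~~~^^^^^^^^^^^^^^^^^^^^^^^^^^^^^^^^^^^^^^^^^
  File "h.py", line 33, in axis
    fs,va,vb=edges(p,box,**k); ns=[];yaws=[]
             ~~~~~^^^^^^^^^^^
  File "h.py", line 29, in edges
    E=np.array(E[k:n-k]); f=np.polyfit(E[:,0],E[:,1],1)
                                       ~^^^^^
IndexError: too many indices for array: array is 1-dimensional, but 2 were indexed
```

```bash
sed -i 's/def wl(p,va=202,vb=240):/def wl(p,va=202,vb=240,u1=385,l0=395,l1=480):/;s/225,420,va/225,u1,va/;s/445,500,130,240/l0,l1,130,240/' wl.py; python3 wl.py old w5
```

```text
rest (array([0.49720667, 0.01626983]), array([-0.123, -0.116]))
line (array([0.49130124, 0.07562829]), array([-0.153, -0.153]))
11.825 [0.50522892 0.0070201  0.1437656 ] [-1.11336354 -0.0903991   3.24969851]
```

apply_moves(
  commands=[
    [0,0.006,0.05,0.001,0],
    [0,0.012,0.1,0.002,0],
    [0,0.012,0.1,0,0],
    [0,0.012,0.1,0,0],
    [0,0.012,0.1,0,0],
    [0,0.012,0.08,0,0],
    [0,0.006,0.04,0,0],
    [0,0,0,0,0],
  ],
)

```text
clock: 12.82
position: [0.5095, 0.0412, 0.1437]
ee_rot: [-0.244, -3.132, 0.0]
force: [-1.2, 0.3, 0.8]
width: 0.007
gripper_force: 0.3
```

apply_moves(
  commands=[
    [0,0,0,0.1,0],
    [0,-0.03,-0.27,0,0],
    [0,0,0,-0.07,0],
    [0,0,0,-0.033,0],
    [0,0,0,0,0],
    [0,0,0,0,0],
  ],
)

```text
clock: 13.58
position: [0.5078, 0.025, 0.1438]
ee_rot: [-0.244, -3.132, -0.0]
force: [-1.0, 0.6, 4.4]
width: 0.003
gripper_force: 2.4
```

```bash
python3 wl.py w6
```

```text
rest (array([0.49826475, 0.03387491]), array([-0.12, -0.12]))
too many indices for array: array is 1-dimensional, but 2 were indexed
13.625 [0.50780115 0.02507404 0.14385488] [-1.73737607 -0.45486383  4.99315065]
```

apply_moves(
  commands=[
    [0,0.006,0.05,0.001,0],
    [0,0.012,0.1,0.002,0],
    [0,0.012,0.1,0,0],
    [0,0.012,0.1,0,0],
    [0,0.012,0.1,0,0],
    [0,0.012,0.08,0,0],
    [0,0.006,0.04,0,0],
    [0,0,0,0,0],
  ],
)

```text
clock: 14.62
position: [0.512, 0.0591, 0.1437]
ee_rot: [-0.244, -3.132, 0.0]
force: [-0.4, -0.6, -0.2]
width: 0.001
gripper_force: 0.0
```

apply_moves(
  commands=[
    [0,0,0,0.1,0],
    [0,-0.03,-0.27,0,0],
    [0,0,0,-0.07,0],
    [0,0,0,-0.033,0],
    [0,0,0,0,0],
    [0,0,0,0,0],
  ],
)

```text
clock: 15.38
position: [0.5103, 0.0431, 0.1439]
ee_rot: [-0.244, -3.132, -0.0]
force: [-2.1, -0.7, 5.1]
width: 0.005
gripper_force: 2.6
```

```bash
sed -i 's/u1=385,l0=395,l1=480/u1=362,l0=364,l1=460/' wl.py; python3 wl.py w7
```

```text
Traceback (most recent call last):
  File "wl.py", line 10, in <module>
    else: wl(snap('wrist',sys.argv[1]+'.png')[0])
          ~~^^^^^^^^^^^^^^^^^^^^^^^^^^^^^^^^^^^^^
  File "wl.py", line 4, in wl
    print('rest',axis('wrist',p,(225,u1,va,vb),.117,trim=.05)[:2])
                 ~~~~^^^^^^^^^^^^^^^^^^^^^^^^^^^^^^^^^^^^^^^^
  File "h.py", line 33, in axis
    fs,va,vb=edges(p,box,**k); ns=[];yaws=[]
             ~~~~~^^^^^^^^^^^
  File "h.py", line 29, in edges
    E=np.array(E[k:n-k]); f=np.polyfit(E[:,0],E[:,1],1)
                                       ~^^^^^
IndexError: too many indices for array: array is 1-dimensional, but 2 were indexed
```

View pics/w7.png

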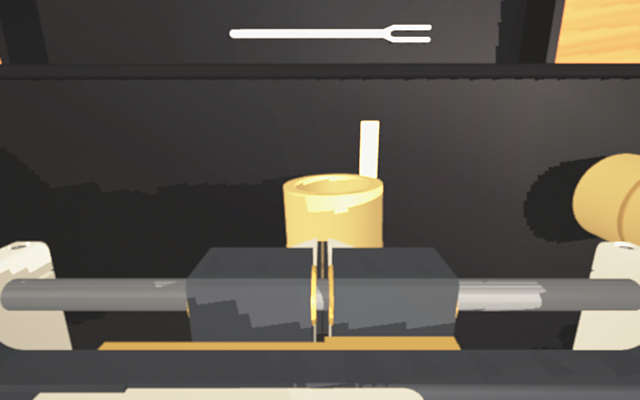

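The rest now spans columns 284–383 and its right edge just covers the line, whose visible end is at (369,150).

Run:
```python
from h import *
p=np.load('pics/w7.png.npz')['p']
print(axis('wrist',p,(225,420,202,240),.117,trim=.05)[:2]);print(axis('wrist',p,(345,395,124,170),.09)[:2])
```

```text
(array([0.50073152, 0.05150726]), array([-0.122, -0.116]))
(array([0.46593016, 0.07942458]), array([-0.155, -0.151]))
```

apply_moves(
  commands=[
    [0,0.006,0.04,-0.002,-0.03],
    [0,0.01,0.09,0.002,-0.05],
    [0,0.012,0.1,0,-0.05],
    [0,0.01,0.09,0,-0.05],
    [0,0.006,0.05,0,-0.03],
    [0,0,0,0,0],
  ],
)

```text
clock: 16.18
position: [0.5134, 0.066, 0.1441]
ee_rot: [0.407, 3.114, 0.001]
force: [-0.7, 0.2, 7.3]
width: 0.005
gripper_force: 3.2
```

```bash
cat > wl2.py <<'E'
from h import *
import sys
p,_=snap('wrist',sys.argv[1]+'.png')
for b,z in(((225,420,202,240),.117),((300,400,124,168),.09)):
    try: print(axis('wrist',p,b,z,trim=.05)[:2])
    except Exception as e: print(e)
s=observe();print(s['clock'],s['position'],s['force'])
E
python3 wl2.py w8
```

```text
(array([0.50141556, 0.06278486]), array([-0.121, -0.112]))
(array([0.4651803 , 0.07924411]), array([-0.153, -0.154]))
16.225 [0.51337793 0.06582284 0.14414316] [-0.73221187  0.56975221  5.24892798]
```

apply_moves(
  commands=[
    [0,0,0,0.1,0],
    [0,-0.03,-0.2,0,0.21],
    [0,0,0,-0.07,0],
    [0,0,0,-0.033,0],
    [0,0,0,0,0],
    [0,0,0,0,0],
  ],
)

```text
clock: 16.98
position: [0.5112, 0.0537, 0.1437]
ee_rot: [-0.247, -3.132, -0.0]
force: [-1.1, 0.1, 5.7]
width: 0.004
gripper_force: 2.7
```

```bash
python3 wl2.py w9
```

```text
(array([0.50168143, 0.06299809]), array([-0.121, -0.117]))
(array([0.4645344 , 0.07955863]), array([-0.154, -0.155]))
17.025 [0.51116318 0.05362883 0.14372388] [-1.02771804 -0.18944975  5.93783049]
```

apply_moves(
  commands=[
    [0,0.006,0.04,0.001,0],
    [0,0.01,0.08,0.002,0],
    [0,0.012,0.1,0,0],
    [0,0.009,0.08,0,0],
    [0,0.005,0.04,0,0],
    [0,0,0.01,0,0],
    [0,0,0,0,0],
  ],
)

```text
clock: 17.9
position: [0.5138, 0.0751, 0.1442]
ee_rot: [0.246, 3.132, 0.001]
force: [-2.8, 0.8, 8.7]
width: 0.007
gripper_force: 4.0
```

```bash
python3 wl2.py w10
```

```text
(array([0.5028105 , 0.07385738]), array([-0.122, -0.117]))
(array([0.46390829, 0.07960544]), array([-0.155, -0.153]))
17.95 [0.5138263  0.07509774 0.14418995] [-2.09105248  0.12671973  7.56494471]
```

apply_moves(
  commands=[
    [0,0,0,0.01,0],
    [0,0,0,0.02,0],
    [0,0,0,0.2,0],
    [0,0,0,0.6,0],
    [0,0,0,0.6,0],
    [0,0,0,0.6,0],
    [0,-0.5,0,0,0],
    [0,-0.8,0,0,0],
    [0,-0.8,0,0,0],
    [0,0,0,0,0],
    [0,0,0,0,0],
  ],
)

```text
clock: 19.32
position: [0.3883, 0.0742, 0.2664]
ee_rot: [0.245, 3.13, 0.001]
force: [0.0, -0.5, -0.3]
width: 0.005
gripper_force: 0.0
```

Run:
```python
from h import *
s=observe();print(s['position'])
snap('top','tf.png');snap('scene','sf.png');p,_=snap('wrist','wf.png')
```

```text
[0.38826207 0.07416611 0.26639891]
```

View pics/sf.png

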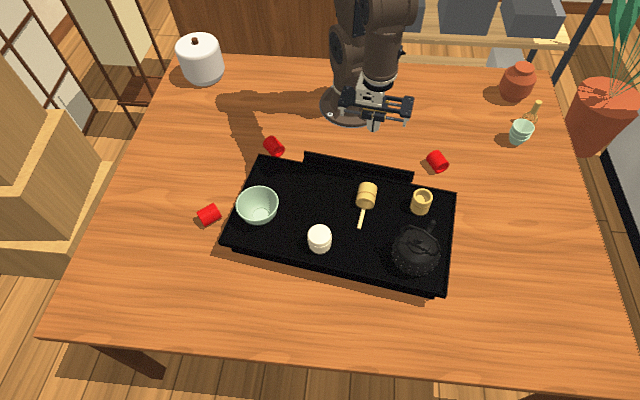

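View pics/tf.png

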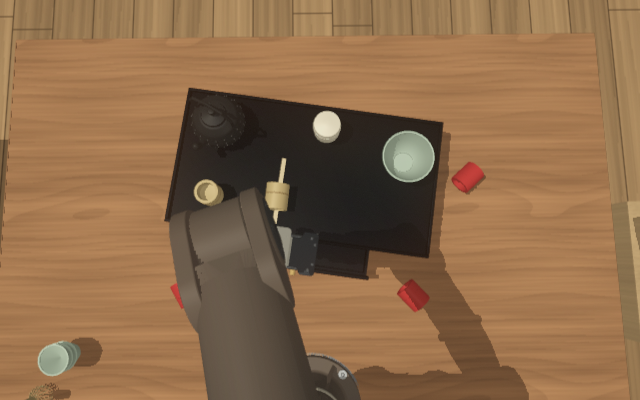

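In both views the rest lies over the line, at top (278,196) and scene (367,195). The line shows beyond both ends in the top view, everything else is in place, and the hand is clear. One numeric check before handing in.

Run:
```python
from h import *
p=np.load('pics/tf.png.npz')['p']; print('rest',axis('top',p,(258,300,186,208),.117))
print('line far',axis('top',p,(270,298,157,176),.09))
p0=np.load('pics/top0.png.npz')['p']; print(axis('top',p0,(262,297,155,227),.09)[0])
```

```text
rest (array([0.51148877, 0.07109598]), array([ 0.08 , -0.128]), array([[0.5365, 0.0705],
       [0.4865, 0.0717]]))
line far (array([0.58893886, 0.05871765]), array([-0.159, -0.153]), array([[0.61  , 0.0554],
       [0.5679, 0.062 ]]))
[0.53052201 0.06785735]
```

```bash
python3 -c "
from cell import arm
print(arm.sign_off())"
```

```text
the job is handed in; nothing more can be done
None
```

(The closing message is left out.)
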